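# Set the bottle cradle and lay the long-necked bottle in it for dusting

### The job

Get the long-necked bottle ready for dusting. First set the cradle to its length: swing the clamp lever open, slide the neck rest out until its outer edge stands on the bold line across the rail, and swing the lever fully back to lock it. Then pick the long-necked bottle out of the sloped tray and lay it gently in the two rests, neck in the sliding rest and base within a centimetre of the end stop, let go, and leave the other bottle, the can, the powder jar and the brush where they are.

Things in the scene. Friction and masses are not known exactly. Their poses are not given: they have to be found in the camera images.
- tray: Fixed plywood tray, 354 mm wide (y), 225 mm long. Origin under its middle at bench height. Floor rises 20 deg along +x (away from robot). Three compartments 110 mm wide inside, centred at y = -116, 0, 116 mm; walls, dividers and lips 6 mm thick, 30 mm high above the floor. In each lies one round thing of 44 mm diameter along the slope, foot against the low lip; which lies where varies.
- tray_lip (a point): Foot of the low front lip, on the tray's floor, 18 mm above the bench, at the middle compartment; the axes are the tray's. Things in the tray have their middle line 22 mm above the floor, square to it; two wooden cleats 5 mm high, 15 to 21 mm either side of each compartment's middle, keep them from rolling.
- longneck_center (a point): The long-necked bottle: green glass, 0.16 to 0.26 kg, 184 mm long. From the base: body 44 mm diameter to 105 mm, shoulder to 122 mm, neck 22 mm diameter to 172 mm, lip 27 mm diameter to the end. Point on its middle line, 92 mm from base and mouth; it balances about 23 mm nearer the base. x axis from base to mouth; it may be rolled about it.
- longneck_base (a point): Centre of the long-necked bottle's base, on its middle line; x axis towards the mouth.
- shortneck_center (a point): The other bottle, green glass with a black cap, 112 mm long, 44 mm diameter, lying in the tray, to be left there. Point at its middle, x axis from base to cap.
- spraycan_center (a point): Aluminium spray can with white cap, 150 mm long, 44 mm diameter, lying in the tray, to be left there. Point at its middle, x axis from foot to cap.
- cradle: Bottle cradle screwed to the bench: base plate 290 x 90 x 8 mm, on it a rail 260 mm long, 40 mm wide, its top 33 mm above the bench. Origin under the base plate's middle at bench height; +x runs along the rail from the end stop (robot's side) to the sliding rest. A bottle lying properly in both rests is level, straight above the rail's middle, its middle line 95 mm above the bench.
- stop (a point): On the inner face of the end stop (upright plate 50 mm wide, 10 mm thick, top 110 mm above the bench), at 95 mm height, where the middle of the bottle's base comes; axes as the cradle's.
- body_rest (a point): Middle of the fixed rest, 30 mm from the end stop, at the height (95 mm) of the bottle's middle line: a rubber-lined 90 degree V, 12 mm thick along the rail, arms 52 mm across, 90 mm high above the bench. Axes as the cradle's.
- line (a point): Middle of the bold black line, 3 mm wide, right across the rail's top, 170 mm from the end stop, 33 mm above the bench; axes as the cradle's.
- edge (a point): Middle of the lower outer edge (away from the end stop) of the sliding rest's carriage, on the rail's top; it must come to the line. Axes as the cradle's.
- neck_rest (a point): Middle of the sliding neck rest at the height (95 mm) of the bottle's middle line: a 90 degree V, 12 mm thick along the rail, arms 36 mm across and 97 mm high, V bottom 79 mm high, on a post 10 mm thick, 26 mm wide, on a carriage block 40 mm long, 47 mm high above the bench. It can be pinched across its thickness from above. Axes as the cradle's.
- carriage (a joint): Position of the sliding rest along the rail in m, 0 to 0.115, growing away from the end stop; 0.07 when its edge stands on the line. Sliding takes about 4 N with the lever open; with the lever locked the clamp holds it fast.
- lever (a joint): Angle of the clamp lever in rad: 0 fully locked (straight out from the rail, along the cradle's +y), 1.3 fully open (swung towards the end stop, almost along the rail). The clamp lets go at about 0.8 rad. It takes about 2 N at the ball and stays where it is left.
- lever_pivot (a point): On the lever's upright pivot, 60 mm above the bench, 38 mm to the cradle's +y side of the rail's middle, abreast of the neck rest; it rides on the carriage. Hub 22 mm diameter, 61 mm high. The axes turn with the lever: +y points to the ball.
- lever_ball (a point): Centre of the black ball, 22 mm diameter, at the end of the clamp lever, 72 mm from the pivot, 60 mm above the bench. The lever bar is 11 mm in diameter, its middle 56 to 60 mm above the bench.
- powderjar_center (a point): Powder jar, grey with blue lid, 61 mm diameter, 72 mm high, standing on the bench beyond the cradle; point at its middle. To be left alone.
- dustbrush_center (a point): Dusting brush, black handle, grey fibre head, 178 mm long, 25 mm high, lying on the bench behind the tray; point at its middle. To be left alone.

How it is judged:
On the way, in this order (a step that is already met when the one before it is completed fails the run):
1. the clamp lever is swung open (value of joint lever above 1 rad), for 0.1 s.
2. the neck rest's outer edge stands on the line (within 6 mm) with the lever locked again (below 0.25 rad) (x of edge in the frame of line between -0.006 and 0.006 m and value of joint lever below 0.25 rad), for 0.2 s.
3. the long-necked bottle lies level in both rests (x of longneck_base in the frame of stop between -0.003 and 0.016 m and y of longneck_center in the frame of cradle between -0.006 and 0.006 m and z of longneck_center in the frame of cradle between 0.089 and 0.1 m and angle between the x axis of longneck_center and the x axis of cradle, either way round below 0.06 rad), for 0.2 s.
At the end, for the whole second after the job is handed in: Carriage edge within 6 mm of the line, lever under 0.25 rad; bottle at rest in both rests, base 0-16 mm from the stop, centre within 6 mm of the rail's middle and 89-100 mm high, along the rail within 0.06 rad; other bottle, can, jar and brush within 30 mm of their starts (all of step 2 and all of step 3 and linear speed of longneck below 0.02 m/s and distance of each of shortneck_center, spraycan_center, powderjar_center, dustbrush_center from where it was at the start of the episode below 0.03 m); the robot touches nothing.
It fails at once if the bottle is pressed on the cradle with more than 60 N (contact force between longneck and cradle above 60 N).
It fails at once if the bottle is dropped (it falls unheld faster than 0.45 m/s, a drop of about 10 mm) (linear speed of longneck above 0.45 m/s and contact force between longneck and the fingers below 0.5 N).
It fails at once if another thing is carried or knocked away by more than 50 mm (distance of any of shortneck_center, spraycan_center, powderjar_center, dustbrush_center from where it was at the start of the episode above 0.05 m).
It also fails if it takes over 67 s, if anything falls off the work surface, if the arm or the gripper's body presses on something with over 40 N, if the wrist force passes 120 N, or if a joint passes its speed limit or range.

### The arm

A 6-joint arm with a two-finger parallel gripper is mounted at the origin on the work surface. World frame = base frame: x ahead of the robot, y to its left, z up, the work surface at z = 0. Lengths are in m, angles in rad, forces in N, time in s.
With the tool pointing down it reaches from about 0.275 to 0.875 m from the base axis. Payload 12.5 kg.
Tool frame: the origin (TCP) lies at the very end of the fingers, on their centre line; the grasp point (between the pads) lies 19 mm behind it; x points along the fingers, y is the direction in which the jaws open and shut, and the axes are right-handed (so a half turn about x gives the same grasp; the last joint's range is limited). The gripper opens to 85 mm and grips with 20 to 120 N. Pads are 22 mm wide; open, the fingers measure 114 mm over their backs; the gripper's body (76 mm by 85 mm) begins 54 mm behind the grasp point. The pads swing forward as they close: fully open they stand 13 mm farther back than shut.
Start: joints at [-1.318, 0.351, 1.652, -0, 1.139, -0.085], TCP at [0.182, -0.519, 0.231] pointing down, gripper open.
Joint ranges: [-2.75, 2.75], [-0.79, 2.1], [0.01, 2.65], [-1.57, 4.71], [0.07, 3.14], [-2.87, 2.87]. Speed limits (rad/s): [2.22, 2.22, 2.79, 3.14, 3.14, 3.14].

### API

Orientations are given as a 3x3 rotation matrix whose columns are the frame's x, y, z axes.
In Python, from bench import manip gives the robot as it stands. Calls block until the motion is done:
- manip.move_ptp(position, orientation): joint-space move of the TCP to a pose.
- manip.move_l(position, attitude=None, max_speed=0.15): straight line of the TCP; attitude=None keeps the orientation; max_speed is the mean speed in m/s.
- manip.move_j(angles): joint-space move.
- manip.set_gripper(opening, effort=None): opening from 0.0 (shut) to 1.0 (fully open); effort is the grip in N (None keeps the last); returns when the fingers have stopped.
- manip.dwell(seconds).
- manip.inverse_kinematics(position, orientation): joint angles nearest the present ones, or None.
- manip.grab_frame(name): name is "side" or "top"; returns (picture, depth): 384x512x3 uint8, red, green, blue; 384x512 float32, m along the optical axis (not along the pixel's ray), 0 where there is no reading.
- manip.get_calibration(name): a dict with "camera_matrix" (3x3 intrinsics, pixels), "R" (3x3) and "t" (3): a world point X has camera coordinates R X + t. Camera axes: x right, y down, z forward; pixel columns grow to the right and rows downward; lengths in m; the calibration is good to about 2 mm. A picture is of the moment at which its call begins. get_calibration takes no time and is no camera call.
A pose or a line that the arm cannot do raises manip.Unreachable and nothing moves.
- manip.sign_off(): hands the job in, once; it reports no verdict.
Trained networks look in the newest picture that a camera, given by its name, has taken for a name from the list of things; names that differ only in an ending like _2 or _b are one class to them, and where a whole thing is asked for, a point or a joint stands for the part that bears it (a point fixed in the world has none). Each returns a list of dicts, best first, with "confidence" (0 to 1); they miss things now and then, are a little off and sometimes report something else, mostly with a low value. They report only what shows in the picture. A call takes as long as a camera call.
- manip.look_for(camera, name): "at" ([x, y, z] in m, in world coordinates, good to about 4 mm: the middle of the surface that is visible of it).
Readings, each from a call of its own:
- manip.current_time(): time.
- manip.current_qpos(): joint angles.
- manip.current_joint_vel(): joint speeds.
- manip.current_joint_torque(): joint torques, N m.
- manip.current_ee_pos(): TCP position.
- manip.current_tcp_rot(): TCP orientation.
- manip.current_force(): force on the tool from outside, world axes, zero at the start.
- manip.current_ft_torque(): the same for the moment, N m.
- manip.current_grip_width(): opening from 0.0 (shut) to 1.0 (fully open).
Only numpy, scipy, OpenCV 4.12 (cv2) and the standard library are available. Lean on these libraries where they do the work, as an engineer would, in place of code of your own. Each camera call takes 0.05 s, during which the arm holds its last target. There are 200 camera calls.

## Working session

There is one attempt and no reset: what is moved stays moved. The work goes in short steps, each a Python script; the robot and the scene stay as the last script left them, time stands still between calls to the robot, and variables do not carry over. Pictures are saved under pics/ and viewed, about 8 in all and at most 12, crops included, and the job is handed in when it is done.

```bash
ls; mkdir -p pics
python3 - <<'E'
from bench import manip
import cv2, numpy as np, pickle
D={}
for c in ("top","side"):
    im,d=manip.grab_frame(c); K=manip.get_calibration(c); D[c]=(im,d,K)
    cv2.imwrite(f"pics/{c}0.png",im[:,:,::-1])
    print(c,np.round(K["camera_matrix"],1).tolist(),np.round(K["R"],3).tolist(),np.round(K["t"],3))
    for n in ["tray","longneck_center","shortneck_center","spraycan_center","cradle","neck_rest","body_rest","lever_ball","lever","powderjar_center","dustbrush_center"]:
        try: print(n,[(np.round(r["at"],3).tolist(),round(r["confidence"],2)) for r in manip.look_for(c,n)[:2]])
        except Exception as e: print(n,e)
pickle.dump(D,open("d0.pkl","wb"))
print(manip.current_time())
E
python3 -c "
import cv2,numpy as np
cv2.imwrite('pics/both0.png',np.vstack([cv2.imread('pics/%s0.png'%c) for c in ('top',)]))"
```

```text
pics
top [[482.1, 0.0, 258.3], [0.0, 482.1, 183.3], [0.0, 0.0, 1.0]] [[0.023, -1.0, -0.002], [-0.998, -0.023, -0.057], [0.057, 0.003, -0.998]] [-0.032  0.577  1.125]
tray [([0.548, 0.201, 0.071], 0.9), ([0.49, 0.314, 0.078], 0.33)]
longneck_center [([0.489, 0.313, 0.082], 0.64)]
shortneck_center [([0.462, 0.197, 0.074], 0.93), ([0.548, 0.2, 0.067], 0.74)]
spraycan_center [([0.476, 0.08, 0.083], 0.96), ([0.547, -0.182, 0.033], 0.46)]
cradle [([0.548, -0.181, 0.034], 0.91)]
neck_rest [([0.541, -0.169, 0.047], 0.66)]
body_rest [([0.548, -0.187, 0.035], 0.78), ([0.463, 0.199, 0.072], 0.29)]
lever_ball [([0.54, -0.118, 0.063], 0.62)]
lever [([0.542, -0.118, 0.065], 0.6)]
powderjar_center [([0.74, -0.199, 0.072], 0.61), ([0.462, 0.197, 0.074], 0.45)]
dustbrush_center [([0.673, 0.244, 0.018], 0.69)]
side [[415.3, 0.0, 254.9], [0.0, 415.3, 195.2], [0.0, 0.0, 1.0]] [[-0.966, -0.258, 0.018], [-0.215, 0.759, -0.614], [0.144, -0.597, -0.789]] [0.552 0.17  1.037]
tray [([0.543, 0.237, 0.066], 0.85)]
longneck_center []
shortneck_center [([0.462, 0.214, 0.071], 0.91)]
spraycan_center [([0.473, 0.1, 0.08], 0.9)]
cradle [([0.539, -0.171, 0.032], 0.68)]
neck_rest [([0.54, -0.155, 0.049], 0.9)]
body_rest [([0.537, -0.175, 0.03], 0.78), ([0.489, 0.326, 0.079], 0.62)]
lever_ball [([0.538, -0.115, 0.065], 0.41)]
lever []
powderjar_center [([0.74, -0.188, 0.061], 0.91)]
dustbrush_center [([0.677, 0.259, 0.016], 0.61)]
1.2
```

View pics/top0.png

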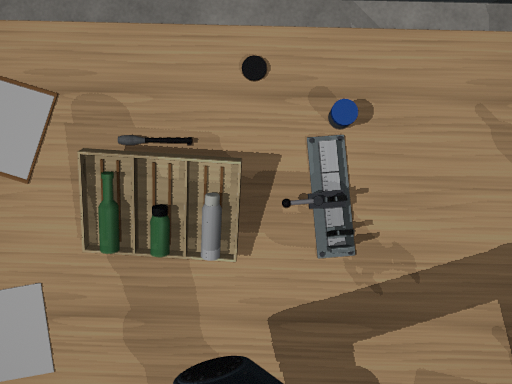

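View pics/side0.png

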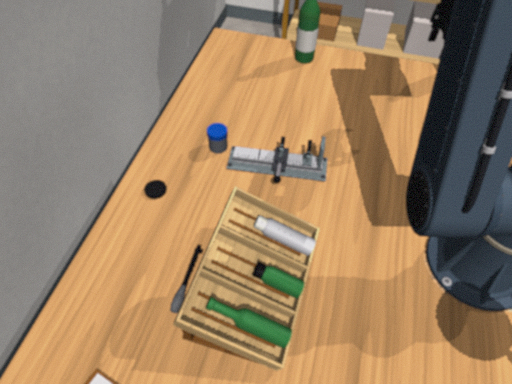

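The top view shows the long-neck bottle in the left (+y) compartment at px (108,213), base towards the robot. The short bottle is at (160,231) and the can at (211,226). On the cradle around (330,197) the end stop is at its lower end, the lever ball is at (287,203), and the bold line is near (331,172). Next I'll fit these from depth.

```bash
cat > fit.py <<'E'
import numpy as np, cv2, pickle
def cloud(im,d,K):
    M=K["camera_matrix"]; v,u=np.indices(d.shape); z=d.astype(float)
    P=np.stack([(u-M[0,2])*z/M[0,0],(v-M[1,2])*z/M[1,1],z],-1)
    X=(P-K["t"])@K["R"]; X[d<=0]=np.nan
    return X
def pix(X,K):
    c=K["R"]@np.asarray(X)+K["t"]; p=K["camera_matrix"]@c; return p[:2]/p[2]
E
python3 - <<'E'
from fit import *
D=pickle.load(open("d0.pkl","rb"))
for c in ("top","side"):
    im,d,K=D[c]; X=cloud(im,d,K); x,y,z=X[...,0],X[...,1],X[...,2]
    t=(x>.3)&(x<.8)&(y>-.1)&(y<0.0)&(abs(z)<.02); print(c,"table z",np.nanmedian(z[t]),np.nanstd(z[t]))
    reg=(x>.38)&(x<.72)&(y>-.28)&(y<-.07)
    for lo,hi in((.004,.02),(.004,.2),(.026,.04),(.08,.12)):
        m=reg&(z>lo)&(z<hi)&((y<-.13)|(hi<.03))
        r=cv2.minAreaRect(X[m][:,:2].astype(np.float32)*1000); print(lo,hi,m.sum(),np.round(r[0],1),np.round(r[1],1),round(r[2],2))
    b=reg&(y>-.135)&(z>.045); print("ball",X[b].mean(0).round(4),b.sum(),X[b][:,1].max())
    m=(x>.38)&(x<.66)&(y>0)&(y<.42)&(z>.025)&(z<.2)
    r=cv2.minAreaRect(X[m][:,:2].astype(np.float32)*1000); print("tray",np.round(r[0],1),np.round(r[1],1),round(r[2],2))
    hsv=cv2.cvtColor(im,cv2.COLOR_RGB2HSV); g=(hsv[...,0]>45)&(hsv[...,0]<85)&(hsv[...,1]>100)&(x<.66)&(y>.26)&(y<.4)&(z>.03)&(x>.38)
    p=X[g]; print("green",g.sum(),p.min(0).round(3),p.max(0).round(3))
    for a,bb in((.42,.44),(.44,.46),(.46,.48),(.48,.50),(.52,.54),(.54,.57),(.57,.60)):
        q=p[(p[:,0]>a)&(p[:,0]<bb)]
        if len(q): print(a,bb,len(q),"ymid",round((q[:,1].min()+q[:,1].max())/2,4),"zmax",q[:,2].max().round(4), q[np.argmax(q[:,2])].round(3))
im,d,K=D["top"]; X=cloud(im,d,K)
cv2.imwrite("pics/crop1.png",cv2.resize(im[125:270,270:370,::-1],None,fx=4,fy=4,interpolation=cv2.INTER_CUBIC))
E
```

```text
top table z 5.040125666664872e-05 0.002209990265249331
0.004 0.02 2414 [ 550.1 -176. ] [207.1 339.2] 89.98
0.004 0.2 4872 [ 550.2 -204.8] [149.5 339.4] 89.98
0.026 0.04 1385 [ 573.  -191.1] [293.1  63. ] 0.61
0.08 0.12 341 [ 489.4 -199.2] [121.9  64.9] 6.18
ball [ 0.5341 -0.1011  0.0645] 165 -0.07332063812489516
tray [519.5 200.9] [355.4 235. ] 87.72
green 1167 [0.411 0.294 0.041] [0.591 0.339 0.118]
0.42 0.44 170 ymid 0.3175 zmax 0.0742 [0.439 0.323 0.074]
0.44 0.46 167 ymid 0.3157 zmax 0.0806 [0.46  0.317 0.081]
0.46 0.48 163 ymid 0.3162 zmax 0.0869 [0.478 0.32  0.087]
0.48 0.5 175 ymid 0.3147 zmax 0.0959 [0.498 0.314 0.096]
0.52 0.54 91 ymid 0.3139 zmax 0.0969 [0.539 0.317 0.097]
0.54 0.57 93 ymid 0.3133 zmax 0.1075 [0.57  0.313 0.107]
0.57 0.6 78 ymid 0.3131 zmax 0.1176 [0.58  0.317 0.118]
side table z -0.0006926116728065814 0.0017328060751330677
0.004 0.02 1020 [ 553.5 -177.6] [196.6 333.9] 86.71
0.004 0.2 2556 [ 551.6 -203.7] [147.3 336.7] 89.84
0.026 0.04 792 [ 572.3 -172.5] [293.   85.9] 2.43
0.08 0.12 179 [ 491.9 -191.4] [121.4  62.3] 6.92
ball [ 0.5372 -0.0976  0.0615] 100 -0.07080883945370006
tray [522.5 202.7] [356.6 235.2] 87.77
green 1426 [0.412 0.298 0.042] [0.589 0.344 0.116]
0.42 0.44 201 ymid 0.3233 zmax 0.071 [0.437 0.319 0.071]
0.44 0.46 202 ymid 0.3221 zmax 0.0778 [0.459 0.317 0.078]
0.46 0.48 203 ymid 0.3204 zmax 0.0854 [0.477 0.32  0.085]
0.48 0.5 205 ymid 0.3196 zmax 0.0921 [0.497 0.317 0.092]
0.52 0.54 117 ymid 0.3203 zmax 0.0943 [0.525 0.322 0.094]
0.54 0.57 146 ymid 0.3169 zmax 0.1082 [0.569 0.316 0.108]
0.57 0.6 93 ymid 0.3165 zmax 0.1161 [0.585 0.324 0.116]
```

View pics/crop1.png

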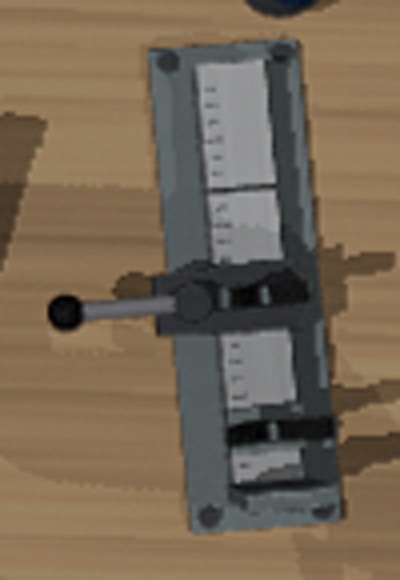

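```bash
cat >> fit.py <<'E'
from scipy.spatial import cKDTree
from scipy.optimize import minimize
def box(x0,x1,y0,y1,z0,z1,s=.003):
    g=lambda a,b:np.linspace(a,b,max(2,int((b-a)/s)+1)); o=[]
    for a in (x0,x1): o.append(np.array(np.meshgrid([a],g(y0,y1),g(z0,z1))).reshape(3,-1).T)
    for a in (y0,y1): o.append(np.array(np.meshgrid(g(x0,x1),[a],g(z0,z1))).reshape(3,-1).T)
    o.append(np.array(np.meshgrid(g(x0,x1),g(y0,y1),[z1])).reshape(3,-1).T)
    return np.vstack(o)
def vee(xc,w,zb):
    g=np.linspace(-w,w,int(w/.001)); return np.vstack([np.c_[np.full_like(g,xc+dx),g,zb+abs(g)-k] for dx in (-.006,-.003,0,.003,.006) for k in ((0,) if abs(dx)<.005 else (0,.003,.006,.009))])
tx,ty=np.meshgrid(np.arange(-.2,.2,.003),np.arange(-.1,.1,.003)); T=np.c_[tx.ravel(),ty.ravel(),0*tx.ravel()]
T=T[(abs(T[:,0])>.145)|(abs(T[:,1])>.045)]
def model(xs,xe):
    xn=xe-.02
    return np.vstack([T,box(-.145,.145,-.045,.045,0,.008),box(-.13,.13,-.02,.02,.008,.033),box(xs-.01,xs,-.025,.025,.033,.11),
      vee(xs+.03,.026,.064),vee(xn,.018,.0794),box(xe-.04,xe,-.02,.02,.033,.047)])
def fit_cradle(im,d,K,p0):
    X=cloud(im,d,K).reshape(-1,3); X=X[~np.isnan(X).any(1)]
    def loc(p):
        c,s=np.cos(p[2]),np.sin(p[2]); q=X-[p[0],p[1],0]
        return np.c_[c*q[:,0]+s*q[:,1],-s*q[:,0]+c*q[:,1],q[:,2]]
    q=loc(p0); X=X[(abs(q[:,0])<.17)&(q[:,1]>-.07)&(q[:,1]<.065)]   # fixed set
    def cost(p):
        q=loc(p); q=q[~((q[:,1]>.023)&(q[:,2]>.015))]   # ignore lever side
        dd,_=cKDTree(model(p[3],p[4])).query(q,distance_upper_bound=.008)
        return np.mean(np.minimum(dd,.008)**2)*1e6
    st=np.array([.006,.006,.03,.006,.006]); S=np.vstack([p0]+[p0+st*e for e in np.eye(5)])
    r=minimize(cost,p0,method="Nelder-Mead",options=dict(initial_simplex=S,xatol=2e-4,fatol=1e-3,maxfev=250))
    return r.x,r.fun
def bottle():
    prof=[(0,.022),(.105,.022),(.122,.011),(.172,.011),(.1721,.0135),(.184,.0135)]
    a=np.linspace(0,.184,93); r=np.interp(a,*zip(*prof)); th=np.linspace(0,2*np.pi,60)
    return np.stack(np.broadcast_arrays(a[:,None],r[:,None]*np.cos(th),r[:,None]*np.sin(th)),-1).reshape(-1,3)
def axes(yaw,el):
    c,s=np.cos(yaw),np.sin(yaw); ce,se=np.cos(el),np.sin(el)
    return np.array([[c*ce,-s,-c*se],[s*ce,c,-s*se],[se,0,ce]])   # x axis, lateral, normal
def fit_bottle(im,d,K,p0,roi):
    X=cloud(im,d,K); hsv=cv2.cvtColor(im,cv2.COLOR_RGB2HSV)
    g=(hsv[...,0]>45)&(hsv[...,0]<85)&(hsv[...,1]>100)&(X[...,0]>roi[0])&(X[...,0]<roi[1])&(X[...,1]>roi[2])&(X[...,1]<roi[3])&(X[...,2]>.03)
    P=X[g]; tree=cKDTree(bottle())
    f=lambda p:np.mean(np.minimum(tree.query((P-p[:3])@axes(p[3],p[4]))[0],.008)**2)*1e6
    st=np.array([.006,.006,.006,.04,.04]); S=np.vstack([p0]+[p0+st*e for e in np.eye(5)])
    r=minimize(f,p0,method="Nelder-Mead",options=dict(initial_simplex=S,xatol=1e-4,fatol=1e-3,maxfev=600)); return r.x,r.fun
E
time python3 - <<'E'
from fit import *
D=pickle.load(open("d0.pkl","rb"))
for c in ("top","side"):
    r,f=fit_cradle(*D[c],np.array([.545,-.184,.085,-.112,.013])); print(c,"cradle x y yaw stop edge",r.round(4),f)
    r,f=fit_bottle(*D[c],np.array([.418,.317,.046,-.035,.35]),(.38,.66,.26,.40)); print(c,"base xyz yaw el",r.round(4),f)
im,d,K=D["top"]
X=cloud(im,d,K);m=(X[...,2]>.05)&(X[...,0]>.5)&(X[...,0]<.57)&(X[...,1]>-.135)&(X[...,1]<-.08);print("ball top",np.nanmean(X[m],0),m.sum())
E
```

```text
top cradle x y yaw stop edge [ 0.5511 -0.1922  0.1083 -0.1124  0.0142] 7.388228107821139
top base xyz yaw el [ 0.4163  0.3207  0.0388 -0.0494  0.3536] 3.7978557272233795
side cradle x y yaw stop edge [ 0.5538 -0.1891  0.1041 -0.1133  0.0152] 6.549218795020743
side base xyz yaw el [ 0.4192  0.3218  0.0385 -0.0394  0.3488] 2.4286809050703266
ball top [ 0.53427566 -0.10524519  0.06412903] 137
real	0m6.947s
user	0m6.748s
sys	0m0.333s
```

```bash
cat > h.py <<'E'
from fit import *
from bench import manip
C=np.array([.5525,-.1907]); YAW=.106; STOP=-.113; EDGE0=.0147; NECK0=EDGE0-.02
R2=np.array([[np.cos(YAW),-np.sin(YAW)],[np.sin(YAW),np.cos(YAW)]])
def W(x,y,z): return np.r_[C+R2@[x,y],z]       # cradle -> world
def down(ang):                                  # jaws along world angle
    y=np.array([np.cos(ang),np.sin(ang),0]); x=np.array([0,0,-1.]); return np.c_[x,y,np.cross(x,y)]
def ball(th,neck): return W(neck-.072*np.sin(th),.038+.072*np.cos(th),0)[:2]
def cage(th): return down(YAW+th)               # tangent direction of the lever
def arc(ths,neck,z,v=.08):
    for t in ths: manip.move_l(np.r_[ball(t,neck),z],cage(t),max_speed=v)
def snap(n):
    for c in ("top","side"):
        im,d=manip.grab_frame(c); pickle.dump((im,d,manip.get_calibration(c)),open(f"{n}_{c}.pkl","wb")); cv2.imwrite(f"pics/{n}_{c}.png",im[:,:,::-1])
E
python3 - <<'E'
from h import *
for t in (0,.6,1.15):
  for o in (0,np.pi):
    j=manip.inverse_kinematics(np.r_[ball(t,NECK0),.045],down(YAW+t+o)); print(t,o,None if j is None else j.round(2), ball(t,NECK0).round(3))
manip.set_gripper(.38)
manip.move_ptp(np.r_[ball(0,NECK0),.14],cage(0))
manip.move_l(np.r_[ball(0,NECK0),.047])
print(manip.current_force().round(1),manip.current_time(),manip.current_grip_width())
im,d=manip.grab_frame("side"); 
im2,_=manip.grab_frame("top")
cv2.imwrite("pics/cage.png",np.hstack([cv2.resize(i[a:a+110,b:b+120,::-1],None,fx=3.3,fy=3.3) for i,a,b in((im,105,215),(im2,140,250))]))
E
```

```text
0 0 [-0.24  0.6   1.8  -0.    0.74 -0.34] [ 0.536 -0.082]
0 3.141592653589793 [-0.24  0.6   1.8  -0.    0.74  2.8 ] [ 0.536 -0.082]
0.6 0 [-0.29  0.55  1.9  -0.    0.69 -0.99] [ 0.496 -0.099]
0.6 3.141592653589793 [-0.29  0.55  1.9  -0.    0.69  2.15] [ 0.496 -0.099]
1.15 0 [-0.36  0.54  1.93 -0.    0.67 -1.62] [ 0.475 -0.131]
1.15 3.141592653589793 [-0.36  0.54  1.93 -0.    0.67  1.52] [ 0.475 -0.131]
[ 0.9  0.7 -0.5] 4.575 0.37905895535659
```

View pics/cage.png

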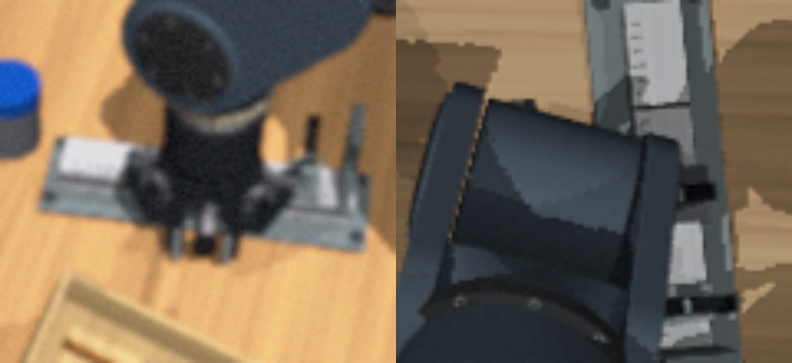

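The side crop shows the black ball at (205,242) between the two fingers at (175,243) and (230,243), so it is caged. Next I'll swing the lever open, lift and check.

Run:
```python
from h import *
for t in (.2,.4,.6,.8,1.0,1.17):
    arc([t],NECK0,.047); print(t,manip.current_force().round(1))
p=manip.current_ee_pos(); manip.dwell(.15)
manip.move_l([p[0],p[1],.16],max_speed=.25)
manip.move_ptp(np.r_[W(.0,.25,0)[:2],.25],down(YAW))
snap("s1"); print(manip.current_time())
im=cv2.imread("pics/s1_top.png"); im2=cv2.imread("pics/s1_side.png")
cv2.imwrite("pics/open.png",np.hstack([cv2.resize(i[a:a+150,b:b+130],None,fx=3,fy=3,interpolation=cv2.INTER_CUBIC) for i,a,b in((im2,95,215),(im,125,260))]))
for c in ("top","side"):
    print(fit_cradle(*pickle.load(open(f"s1_{c}.pkl","rb")),np.r_[C,YAW,STOP,EDGE0]))
    print([(np.round(r["at"],3),r["confidence"]) for r in manip.look_for(c,"lever_ball")])
print(ball(1.15,NECK0))
```

```text
0.2 [-0.3  0.6 -0. ]
0.4 [-0.2 -0.6 -0.7]
0.6 [ 0.4 -0.6  0.1]
0.8 [-0.1  0.2 -0.3]
1.0 [-0.1 -0.3  0.1]
1.17 [-0.  -0.  -0.4]
8.9833
(array([ 0.55034338, -0.19246459,  0.1157129 , -0.11251968,  0.01170313]), np.float64(8.034590179881462))
[(array([ 0.509, -0.141,  0.061]), 0.55)]
(array([ 0.55351488, -0.18923712,  0.1093158 , -0.11225346,  0.01384793]), np.float64(8.038476154764883))
[(array([ 0.497, -0.135,  0.064]), 0.62)]
[ 0.47474741 -0.13118119]
```

View pics/open.png

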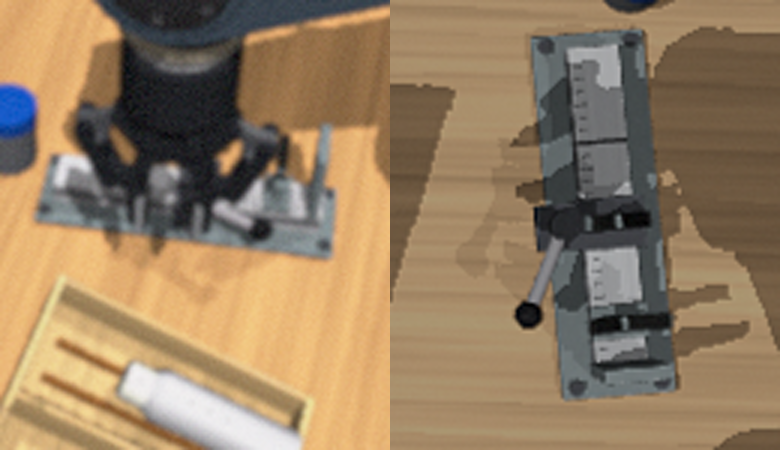

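Run:
```python
from h import *
im,d,K=pickle.load(open("s1_top.pkl","rb"))
for t in (1.0,1.05,1.1,1.15,1.2): print(t,pix(np.r_[ball(t,NECK0),.06],K).round(1))
print("hub",pix(W(NECK0,.038,.061),K),"seen",(565-390)/3+260,125+222/3)
g=im[222:240,296:316].max(2)<60; v,u=np.nonzero(g); print("ball px",u.mean()+296,v.mean()+222,g.sum())
```

```text
1.0 [302.5 226.8]
1.05 [303.9 227.5]
1.1 [305.4 228.2]
1.15 [306.9 228.7]
1.2 [308.4 229.2]
hub [317.26526009 198.70839253] seen 318.3333333333333 199.0
ball px 306.135593220339 229.23728813559322 59
```

Run:
```python
from h import *
n=NECK0-.001
manip.move_ptp(W(n,0,.16),down(YAW))
manip.move_l(W(n,0,.064),max_speed=.12); print(manip.current_force().round(1))
manip.set_gripper(0.0,20); print("w",manip.current_grip_width()*85,manip.current_force().round(1))
manip.move_l(W(STOP+.15,0,.064),max_speed=.05); print(manip.current_force().round(1))
manip.set_gripper(.38); manip.move_l(W(STOP+.15,0,.17),max_speed=.25)
manip.move_ptp(np.r_[W(.02,.27,0)[:2],.25],down(YAW))
snap("s2"); print(manip.current_time())
im=cv2.imread("pics/s2_top.png")
cv2.imwrite("pics/slid.png",cv2.resize(im[130:260,285:365],None,fx=4.5,fy=4.5,interpolation=cv2.INTER_CUBIC))
for c in ("top","side"):
    r=fit_cradle(*pickle.load(open(f"s2_{c}.pkl","rb")),np.r_[C,YAW,STOP,STOP+.17]); print(r, r[0][4]-r[0][3])
    K=manip.get_calibration(c); print(c,"line px",[pix(W(STOP+.17,y,.033),K).round(1) for y in (-.02,.02)])
```

```text
[ 0.  -0.6 -0.6]
w 11.318572143130341 [-1.5  0.1  6.9]
[-2.   0.1  5.8]
14.4917
(array([ 0.55112123, -0.19190612,  0.1040754 , -0.113241  ,  0.05752489]), np.float64(7.983115727491822)) 0.17076588270123377
top line px [array([338.2, 170.4]), array([321.1, 171.8])]
(array([ 0.55461682, -0.18900626,  0.10683858, -0.11342178,  0.05977997]), np.float64(8.658735518708117)) 0.17320174571497232
side line px [array([260.1, 148.7]), array([258.1, 158.6])]
```

View pics/slid.png

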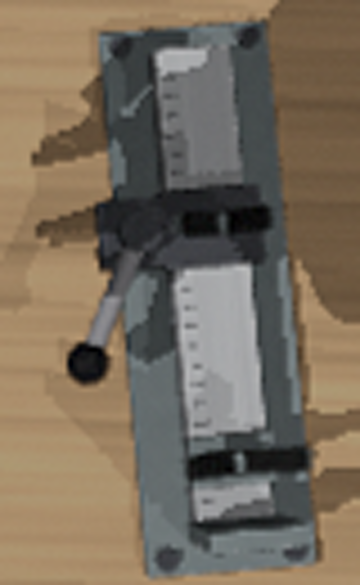

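Run:
```python
from h import *
I=lambda n:pickle.load(open(n,"rb"))
a=I("d0.pkl")["top"][0];b=I("s1_top.pkl")[0];c=I("s2_top.pkl")[0];K=I("s2_top.pkl")[2]
xs=np.arange(-.075,-.035,.0015)+.113
for nm,im in(("d0",a),("s1",b),("s2",c)):
    z=.033; v=[]
    for x in np.arange(.150,.186,.0015):
        q=[pix(W(STOP+x,y,z),K) for y in np.linspace(-.01,.008,9)]
        v.append(int(np.mean([cv2.getRectSubPix(im.astype(np.float32).mean(2),(1,1),tuple(map(float,p)))[0,0] for p in q])))
    print(nm,v)
print(np.arange(.150,.186,.0015).round(4))
for z in (.033,.047): print(pix(W(STOP+.17,0,z),K))
```

```text
d0 [147, 149, 149, 149, 149, 149, 148, 149, 150, 151, 148, 112, 72, 87, 125, 147, 150, 150, 149, 149, 149, 149, 149, 149, 148]
s1 [111, 112, 113, 113, 113, 113, 112, 113, 114, 115, 112, 83, 52, 64, 93, 111, 113, 113, 113, 112, 112, 112, 112, 113, 112]
s2 [25, 28, 27, 24, 22, 26, 32, 34, 35, 35, 35, 35, 35, 53, 80, 93, 95, 97, 102, 109, 112, 112, 112, 112, 112]
[0.15   0.1515 0.153  0.1545 0.156  0.1575 0.159  0.1605 0.162  0.1635
 0.165  0.1665 0.168  0.1695 0.171  0.1725 0.174  0.1755 0.177  0.1785
 0.18   0.1815 0.183  0.1845 0.186 ]
[329.64621364 171.08184827]
[330.53243878 170.58009953]
```

Run:
```python
from h import *
n=STOP+.15
manip.set_gripper(.42)
manip.move_ptp(np.r_[ball(1.1,n),.15],cage(1.1))
manip.move_l(np.r_[ball(1.1,n),.047],max_speed=.12); print(manip.current_force().round(1))
manip.set_gripper(.33)
for t in (.9,.7,.5,.3,.15,.0,-.04):
    arc([t],n,.047); print(t,manip.current_force().round(1))
manip.dwell(.2)
manip.set_gripper(.38)
p=manip.current_ee_pos(); manip.move_l([p[0],p[1],.17],max_speed=.25)
manip.move_ptp(np.r_[W(.02,.30,0)[:2],.27],down(YAW))
snap("s3"); print(manip.current_time())
im=cv2.imread("pics/s3_top.png")
cv2.imwrite("pics/lock.png",cv2.resize(im[130:260,265:365],None,fx=4.5,fy=4.5,interpolation=cv2.INTER_CUBIC))
c=pickle.load(open("s3_top.pkl","rb"));K=c[2];g=c[0].astype(np.float32).mean(2);v=[]
for x in np.arange(.150,.186,.0015): v.append(int(np.mean([cv2.getRectSubPix(g,(1,1),tuple(map(float,pix(W(STOP+x,y,.033),K))))[0,0] for y in np.linspace(-.01,.008,9)])))
print(v)
```

```text
[ 0.1 -0.5 -0.3]
0.9 [-0.1  0.  -0.4]
0.7 [-0.1 -0.3 -0.9]
0.5 [-0.6 -0.3  0.2]
0.3 [ 0.3 -1.   0.8]
0.15 [-0.1  0.3  0.4]
0.0 [-1.   1.1  0.1]
-0.04 [-0.7  0.   0.9]
21.5833
[26, 27, 27, 24, 22, 26, 33, 35, 35, 35, 35, 35, 35, 53, 80, 94, 95, 96, 102, 109, 112, 113, 113, 112, 112]
```

View pics/lock.png

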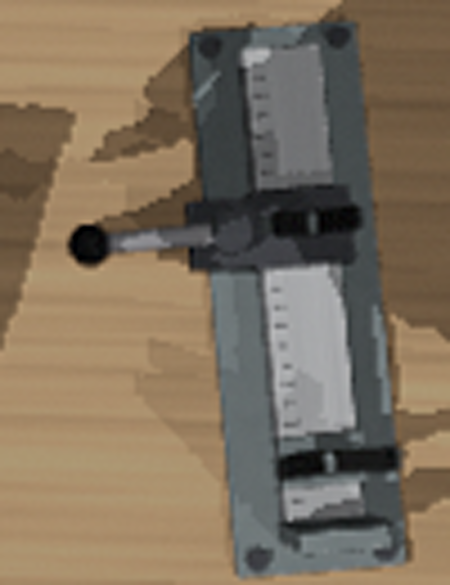

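Lever is back in line with the cradle's y axis: ball at (88,244), hub at (235,234), about 0 rad. The carriage edge is about 1 mm from the line. Next is the bottle.

```bash
cat >> h.py <<'E'
A=axes(-.043,.349); B0=np.array([.4178,.3213,.0387]); G=B0+.069*A[:,0]
def tool(Ax): x=-Ax[:,2]; y=Ax[:,1]; return np.c_[x,y,np.cross(x,y)]
RP=tool(A); RC=down(YAW+np.pi/2)
TP=G-.018*A[:,2]
PX=STOP+.008+.069
E
python3 - <<'E'
from h import *
for s in (1,-1):
    S=np.diag([1,s,s])
    for p,r in ((TP,RP),(W(PX,0,.077),RC)):
        j=manip.inverse_kinematics(p,r@S); print(s,None if j is None else j.round(2))
j=[manip.inverse_kinematics(TP,RP@np.diag([1,s,s])) for s in (1,-1)]
print(TP,manip.current_qpos().round(2))
E
```

```text
1 [ 0.59  0.59  1.88 -0.51  0.43 -0.5 ]
1 [-0.44  0.56  1.76 -0.    0.82 -2.12]
-1 [ 0.59  0.59  1.88 -0.51  0.43  2.64]
-1 [-0.44  0.56  1.76 -0.    0.82  1.02]
[0.48872997 0.31824813 0.04538025] [ 0.11  0.32  1.6  -0.    1.22  0.01]
```

Run:
```python
from h import *
manip.set_gripper(.75)
manip.move_ptp(TP+.12*A[:,2],RP)
manip.move_l(TP+.04*A[:,2],max_speed=.2)
manip.move_l(TP,max_speed=.08); print(manip.current_force().round(1))
manip.set_gripper(0.,50); print("w",manip.current_grip_width()*85,manip.current_force().round(1))
manip.move_l(TP+[0,0,.03],max_speed=.05); print(manip.current_force().round(1))
manip.move_l(TP+[0,0,.17],max_speed=.2)
manip.move_ptp(W(PX,0,.077+.10),RC)
print("w",manip.current_grip_width()*85,manip.current_force().round(1),manip.current_time())
snap("s4")
e=W(PX,0,.195)
b=W(PX-.069,0,.195)
for c in ("side","top"):
    print(fit_bottle(*pickle.load(open(f"s4_{c}.pkl","rb")),np.r_[b,YAW,0],(.38,.70,-.28,-.10)))
print("expected",b,YAW)
cv2.imwrite("pics/held.png",cv2.resize(cv2.imread("pics/s4_side.png")[60:220,190:350],None,fx=3.5,fy=3.5,interpolation=cv2.INTER_CUBIC))
```

```text
[-0.1  0.1 -0.7]
w 42.378969921171056 [-3.7  1.5  4.7]
[-0.7 -0.1 -1.7]
w 42.17159735971577 [-0.6 -0.4 -2.3] 27.9917
(array([ 0.4499571 , -0.19998018,  0.19388507,  0.11080931, -0.00333496]), np.float64(6.2791737838381625))
(array([ 4.45545061e-01, -2.02853747e-01,  1.94651468e-01,  1.08697111e-01,
       -3.70035049e-04]), np.float64(4.244224337286204))
expected [ 0.44808934 -0.20180917  0.195     ] 0.106
```

View pics/held.png

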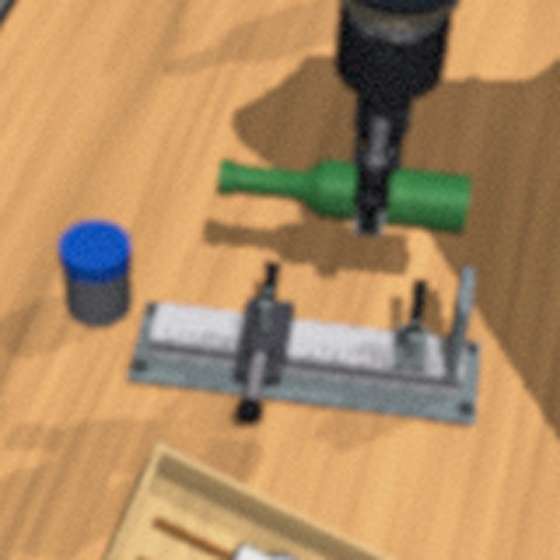

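The bottle is held level at its balance point, matching the expected pose within about 2 mm. The lever is still locked. Next I'll lower it with force watching.

Run:
```python
from h import *
manip.move_l(W(PX,0,.10),max_speed=.08)
manip.move_l(W(PX,0,.082),max_speed=.03); f0=manip.current_force(); print(f0.round(1))
for z in np.arange(.081,.0745,-.001):
    manip.move_l(W(PX,0,z),max_speed=.02); manip.dwell(.1); f=manip.current_force(); print(round(z,4),f.round(1))
    if np.linalg.norm(f-f0)>5: break
print(manip.current_time())
snap("s5")
for c in ("side","top"):
    D=pickle.load(open(f"s5_{c}.pkl","rb")); print(fit_bottle(*D,np.r_[W(PX-.069,0,.095),YAW,0],(.38,.70,-.28,-.10)))
```

```text
[-0.4  0.1 -1.9]
0.081 [-0.6  0.1 -0.8]
0.08 [-0.4  0.4 -1.8]
0.079 [-0.6  0.7 -1.5]
0.078 [ 0.2 -0.5 -1.6]
0.077 [-0.7  1.8  6.3]
31.7
(array([ 0.45007139, -0.20126811,  0.09427375,  0.11496625,  0.00108279]), np.float64(6.110901493689334))
(array([ 0.44545475, -0.19950746,  0.09360285,  0.08609507,  0.00781647]), np.float64(3.1799707958276486))
```

Run:
```python
from h import *
manip.set_gripper(.62); manip.dwell(.3); print(manip.current_force().round(1))
manip.move_l(W(PX,0,.20),max_speed=.1)
manip.move_ptp(np.r_[W(.0,.30,0)[:2],.30],down(YAW)); manip.dwell(.5)
snap("s6"); print(manip.current_time())
for c in ("side","top"):
    D=pickle.load(open(f"s6_{c}.pkl","rb")); r,f=fit_bottle(*D,np.r_[W(PX-.069,0,.095),YAW,0],(.38,.70,-.28,-.10)); print(c,r.round(4),f)
    # cradle pose seen earlier by the same camera
    k=dict(top=[.5511,-.192,.106,-.1127],side=[.5540,-.189,.106,-.1133])[c]; cy,sy=np.cos(k[2]),np.sin(k[2])
    ctr=r[:3]+.092*axes(r[3],r[4])[:,0]
    for P in (r,ctr): q=P[:2]-k[:2]; print("  along from stop",cy*q[0]+sy*q[1]-k[3],"lateral",-sy*q[0]+cy*q[1],"z",P[2])
    for n in ("shortneck_center","spraycan_center","powderjar_center","dustbrush_center"): print(n,[np.round(m["at"],3).tolist() for m in manip.look_for(c,n)[:1]])
i=cv2.imread("pics/s6_side.png")[90:230,190:350]; j=cv2.imread("pics/s6_top.png")[125:265,260:370]
cv2.imwrite("pics/final.png",np.hstack([cv2.resize(q,None,fx=2.9,fy=2.9,interpolation=cv2.INTER_CUBIC) for q in (i,j)]))
```

```text
[0.8 0.3 0.2]
36.2
side [ 0.4476 -0.2005  0.0942  0.0937  0.0221] 4.260575280946256
  along from stop 0.0062672091163020055 lateral -0.00014436957225142863 z 0.09415062143587263
  along from stop 0.09823768531070765 lateral -0.0012766795356388405 z 0.09618762480383196
shortneck_center [[0.462, 0.214, 0.069]]
spraycan_center [[0.475, 0.098, 0.081]]
powderjar_center [[0.74, -0.189, 0.062]]
dustbrush_center [[0.673, 0.259, 0.017]]
top [ 0.4467 -0.2029  0.0951  0.1036 -0.0011] 3.1028791789993937
  along from stop 0.007711688032344968 lateral 0.00024576733283228694 z 0.09513184767642041
  along from stop 0.09971137660739365 lateral 2.8429780726883704e-05 z 0.09503151581456222
shortneck_center [[0.425, 0.2, 0.06]]
spraycan_center [[0.474, 0.073, 0.083]]
powderjar_center [[0.74, -0.2, 0.074]]
dustbrush_center [[0.676, 0.245, 0.018]]
```

View pics/final.png

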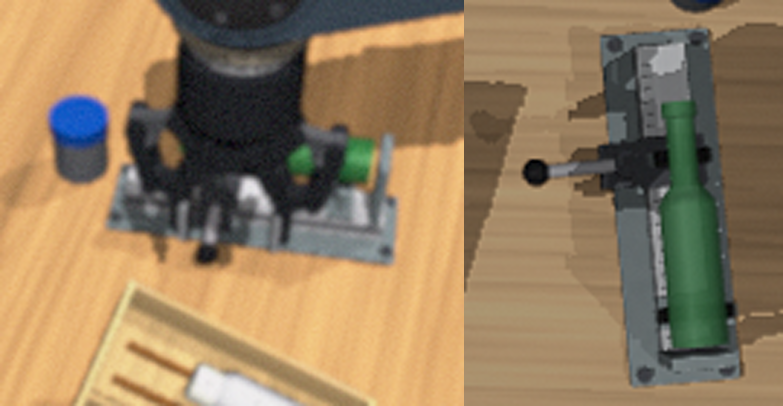

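```bash
python3 -c "
from bench import manip
print(manip.current_force().round(1),manip.current_time()); manip.sign_off()"
```

```text
[ 0.2  0.9 -0.2] 36.6
the job is handed in; nothing more can be done
```

The long-necked bottle is lying in both rests of the locked cradle, and I handed the job in at 36.6 s. The sign-off itself gives no verdict.

**What I did:**
- **Lever and neck rest:** I caged the lever ball and swung it open to about 1.1 rad. Then I pinched the neck rest, slid it out to the line, and swung the lever back to lock it.
- **Bottle:** I gripped it at its balance point, lowered it until the force showed contact (about 8 N change), let go and moved clear.

**Last checks:**

| Item | Measured | Allowed |
|---|---|---|
| Carriage edge (at locking) | about 1 mm past the line | within 6 mm |
| Lever (at locking) | about 0 rad | below 0.25 rad |
| Bottle base from stop | 6–8 mm | 0–16 mm |
| Bottle centre off the rail's middle | 1.3 mm or less | within 6 mm |
| Bottle centre height | 95–96 mm | 89–100 mm |
| Force on the tool | about 1 N, arm clear | no contact |

After the bottle was down I checked the lever and carriage again only by eye, and both looked unchanged.

**Where the cameras disagreed:**
- **Short bottle:** in the last picture the top camera put it 37 mm off. I took that to be the arm hiding part of it, because the side camera had it unmoved (within 2 mm). I did not take another picture to confirm.
- **Bottle tilt:** the side camera showed 0.02 rad with much of the bottle hidden, while the top camera showed it level. Both are inside the limit.
- **Can, jar and brush:** each read within about 7 mm of its start in both cameras.

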